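Close the draught door and tare the balance

ROBOT

A 7-joint arm with a two-finger parallel gripper is mounted at the origin on the work surface. World frame = base frame: x ahead of the robot, y to its left, z up, the work surface at z = 0. Lengths are in m, angles in rad, forces in N, time in s.
With the tool pointing down it reaches from about 0.4 to 0.9 m from the base axis. Payload 5.5 kg.
Tool frame: the origin (TCP) lies on the centre line of the jaws, within the pads' length; the fingertips stand 19 mm ahead of it and the grasp point (between the pads) is the TCP (env.nose_length is the distance from the TCP to the fingertips, in m); z points along the fingers, y is the line along which they close (so a half turn about z gives the same grasp; the last joint's range is limited). The gripper opens to 85 mm and grips with 20 to 120 N. Pads are 22 mm wide; open, the fingers measure 114 mm over their backs; the gripper's body (76 mm by 85 mm) begins 54 mm behind the grasp point. The pads swing forward as they close: fully open they stand 13 mm farther back than shut.
Start: joints at [1.433, 0.501, -0.427, 1.55, 0.221, 1.138, -0.21], TCP at [0.254, -0.598, 0.25] pointing down, gripper open.
Joint ranges: [-2.88, 2.88], [-0.31, 2.03], [-1.54, 1.56], [0.2, 2.42], [-1.41, 4.55], [0.19, 2.02], [-2.57, 2.57]. Speed limits (rad/s): [2.57, 2.57, 3.14, 3.14, 3.14, 3.14, 3.14].

INTERFACE

Orientations are given as a unit quaternion [x, y, z, w].
In Python, from cell import sensors, eyes, env, nets gives the robot as it stands.
- The arm moves only by the tool drive_tool, never from a script. Its argument "commands" is a list of rows, each a list of 5 numbers: the shift along the tool's x, y, z in mm, then the turn about the tool's z in rad, then the closure, from -1 (fully open) to 1 (shut). In form: [[dx, dy, dz, yaw, claw], ...]. A call has 1 to 20 rows; each row is the pose to reach, as a shift and turn from the pose commanded when the call began, along the tool's axes at that moment; what a row does not reach only later rows make up. A row lasts 1/8 s, in which the tool goes at most 62.5 mm and 10.7 degrees, less where a joint would pass 70% of its speed; a pose out of reach is approached as far as the arm can. A call with a gripper value outside its range is refused whole. The fingers move at their own pace and stop on an object; "newtons" is the grip in N (left out, the last holds). Time passes only in rows, so rows that repeat a pose let the fingers close. It gives the time, the measured TCP pose, the force, the opening and the grip force at its end, in the units of the state.
- sensors.sense(): the state, without advancing time (a new reading comes with each control period).
- eyes.camera(name): name is "scene" or "top" or "wrist"; returns (picture, depth): 420x560x3 uint8, red, green, blue; 420x560 float32, m along the optical axis (not along the pixel's ray), 0 where there is no reading.
- eyes.get_calibration(name): a dict with "intrinsics" (3x3 intrinsics, pixels), "pose" (4x4, takes a point from camera to world coordinates). Camera axes: x right, y up, looking along -z (the intrinsics and any distortion apply to the point x, -y, -z); pixel columns grow to the right and rows downward; lengths in m; the calibration is good to about 2 mm. A picture is of the moment at which its call begins: read the wrist's pose just before it. get_calibration takes no time and is no camera call; for the wrist camera it gives the pose at the moment of the call.
- env.finish_job(): hands the job in; it is judged then, once.
Trained networks look in the newest picture that a camera, given by its name, has taken for a name from the list of things; names that differ only in an ending like _2 or _b are one class to them, and where a whole thing is asked for, a point or a joint stands for the part that bears it (a point fixed in the world has none). Each returns a list of dicts, best first, with "confidence" (0 to 1); they miss things now and then, are a little off and sometimes report something else, mostly with a low value. They report only what shows in the picture. A call takes as long as a camera call. They do not tell look-alikes from the thing itself.
- nets.regions_of(label, camera): "pixels" (420x560 bool, what is visible of it) and "box" ([left, top, right, bottom] in pixels, round what is visible of it).
The state is a dict: "t": time; "joint_positions": joint angles; "qd": joint speeds; "tau": joint torques, N m; "position": TCP position; "ee_rot": TCP orientation; "wrist_force": force on the tool from outside, world axes, zero at the start; "ft_torque": the same for the moment, N m; "grip_width": finger opening in m; "grip_force": force on a finger pad.
Only numpy, scipy, OpenCV 4.12 (cv2) and the standard library are available. Lean on these libraries where they do the work, as an engineer would, in place of code of your own. Each camera call takes 0.05 s, during which the arm holds its last target. There are 200 camera calls.

TASK

Tare the balance with the empty glass dish on its pan: push the draught shield's clear top door fully shut by its upright grip bar, then reach closed fingertips into the wide well in the front panel, press the sunken tare key all the way down, hold it there for a good second and let it spring back. Only push and press, grasp nothing, and do not press the two small keys. Leave the dish on the pan, the things around the balance in their places and the door shut.

Things in the scene. Friction and masses are not known exactly. Their poses are not given: they have to be found in the camera images.
- balance: Grey precision balance, fixed, 260 x 210 x 131 mm. Origin: centre of its underside. Its -x is the front (facing the robot, turned up to 0.3 rad). Front to back: dark key panel, top 50 mm above the table, with three wells; display, up to 66 mm; clear draught shield (x -20 to +126, y +-75, rim 124 mm high) round a steel pan (centre x +53, top 67 mm high); sliding top door, its surface 130 mm high.
- door (a joint): Sliding top door, in m: 0 = fully shut (at its stop); grows as it slides to the balance's +x (backwards) up to 0.100. Starts 0.05 to 0.09 open. It stays where it is left; about 1.5 N of friction to push along, springless. Counted as shut below 0.004.
- door_grip (a point): Centre of the top of the door's upright grip bar, 155 mm above the table. The bar is 10 mm thick (balance x), 60 mm long (balance y) and stands 26 mm above the door's clear surface. Behind it (+x) the flat door panel goes on for 125 mm, so fingertips can be set down behind the bar, above the panel, to push it to -x (shut).
- tare (a joint): Travel of the tare key, in m: 0 = up, 0.005 = fully down at a hard stop. It springs back. About 1.4 N starts it and 4.9 N holds it fully down. Counted as pressed above 0.0035.
- tare_top (a point): Centre of the top of the tare key: light grey, 36 mm (balance x) x 56 mm (balance y), pressed straight down. It lies sunken in the wide well, open upward, 42 (x) x 62 mm (y); the key's top is 11 mm below the panel's surface and 39 mm above the table when up. Widest of the three keys and the rightmost (-y).
- power (a joint): Travel of the power key, leave alone: the leftmost small square key (21 mm, in a 26 mm square well, sunken 11 mm), at balance x -101, y +75 mm. 0 = up, 0.005 = down.
- units (a joint): Travel of the units key, leave alone: the second small square key, like the power key, at balance x -101, y +35 mm. 0 = up, 0.005 = down.
- dish_mid (a point): Centre, half-way up, of the empty glass dish on the pan, inside the shield: 56 mm diameter, 30 mm high, open on top. Stays there.
- jar_a_mid (a point): Centre of a small blue pigment jar with white cap, 44 mm diameter, 62 mm high, beside the balance. Bystander.
- jar_b_mid (a point): Centre of a small brown pigment jar with white cap, 44 mm diameter, 62 mm high, beside the balance. Bystander.
- jar_c_mid (a point): Centre of a larger glass jar with blue cap, 60 mm diameter, 75 mm high, beside the balance. Bystander.
- sieve: Small steel dusting sieve lying open side up, 68 mm diameter, 14 mm high, with an 82 mm wire handle to its own -x; origin at the centre of its underside. Bystander.
- brush_grip (a point): Grip of a wide flat brush with wooden handle, 180 mm long, lying on the table left of the balance. Bystander.
- spoon_grip (a point): Grip of a steel spoon 150 mm long lying on the table right of the balance. Bystander.
There are look-alikes about, which are no part of the job. Leave any purple look-alike of the part that bears dish_mid alone.

How it is judged:
On the way, in this order (a step that is already met when the one before it is completed fails the run):
1. the top door is pushed fully shut (value of joint door below 0.004 m), for 0.2 s.
2. the tare key is held fully down with the door shut (value of joint tare above 0.0035 m and value of joint door below 0.006 m), for 0.7 s.
At the end, for the whole second after the job is handed in: Door within 5 mm of shut, all keys up again, dish upright on the pan within 12 mm of where it stood, every jar and tool within 30 mm of its place (value of joint door below 0.005 m and value of joint each of tare, power, units below 0.001 m and distance of dish_mid from where it was at the start of the episode below 0.012 m and angle between dish_mid's own z axis and vertical below 0.15 rad and distance of each of jar_a_mid, jar_b_mid, jar_c_mid, sieve, brush_grip, spoon_grip from where it was at the start of the episode below 0.03 m); the robot touches nothing.
It fails at once if the tare key is pressed while the door is still open (value of joint tare above 0.0025 m and value of joint door above 0.008 m).
It fails at once if a small key (power or units) is pressed (value of joint any of power, units above 0.0025 m).
It fails at once if the dish is lifted, shifted or tipped (distance of dish_mid from where it was at the start of the episode above 0.02 m or angle between dish_mid's own z axis and vertical above 0.35 rad).
It fails at once if a jar or tool beside the balance is lifted or knocked away (distance of any of jar_a_mid, jar_b_mid, jar_c_mid, sieve, brush_grip, spoon_grip from where it was at the start of the episode above 0.04 m).
It also fails if it takes over 42 s, if anything falls off the work surface, if the arm or the gripper's body presses on something with over 40 N, if the wrist force passes 120 N, or if a joint passes its speed limit or range.

## Working session

There is one attempt and no reset: what is moved stays moved. The work goes in short steps, Python scripts to look and compute and a tool call to move; the robot and the scene stay as the last step left them, time stands still between calls to the robot, and variables do not carry over. Pictures are saved under pics/ and viewed, at most 10 in all, crops included, and the job is handed in when it is done.

Besides the shell and the picture viewer there is one more tool, called after "Emit:" as a command line: name --pt "numbers of a row" for each row, then --argument value for the rest. drive_tool: Moves the arm, as the interface text tells. Its arguments: {"type":"object","properties":{"commands":{"type":"array","items":{"type":"array","items":{"type":"number"}}},"newtons":{"type":"number"}},"required":["commands"]}

```bash
mkdir -p pics; ls
cat > h.py <<'E'
import numpy as np, cv2
from cell import sensors, eyes, env, nets
def world(cam, depth, px):
    c=eyes.get_calibration(cam);K=np.array(c["intrinsics"]);T=np.array(c["pose"])
    px=np.atleast_2d(px).astype(float)
    d=depth[px[:,1].astype(int),px[:,0].astype(int)]
    x=(px[:,0]-K[0,2])/K[0,0]*d; y=(px[:,1]-K[1,2])/K[1,1]*d
    return (T@np.stack([x,-y,-d,np.ones_like(d)]))[:3].T
E
python3 - <<'E'
from h import *
s=sensors.sense();print({k:np.round(v,3) for k,v in s.items()},env.nose_length)
for cam in ["top","scene"]:
    p,d=eyes.camera(cam);np.savez(f"{cam}.npz",p=p,d=d)
    cv2.imwrite(f"pics/{cam}.png",p[:,:,::-1])
    for n in ["balance","door_grip","door","tare_top","power","units","dish_mid","jar_a_mid","jar_b_mid","jar_c_mid","sieve","brush_grip","spoon_grip"]:
        for r in nets.regions_of(n,cam)[:3]:
            v,u=np.nonzero(r["pixels"]);w=world(cam,d,np.c_[u,v])
            print(cam,n,round(r["confidence"],2),np.round(r["box"]),np.round(np.median(w,0),3))
E
```

```text
pics
{'t': np.float64(0.0), 'joint_positions': array([ 1.433,  0.502, -0.427,  1.551,  0.221,  1.138, -0.21 ]), 'qd': array([ 0.   , -0.001, -0.   ,  0.   , -0.001,  0.   , -0.001]), 'tau': array([ 1.0000e-03, -5.6952e+01, -5.8160e+00, -2.8094e+01,  1.1000e-02,
        1.2000e-02, -0.0000e+00]), 'position': array([ 0.253, -0.598,  0.249]), 'ee_rot': array([ 0.98 ,  0.199, -0.   , -0.001]), 'wrist_force': array([ 0.07 ,  0.148, -0.567]), 'ft_torque': array([-0.033, -0.03 , -0.027]), 'grip_force': np.float64(0.0), 'grip_width': np.float64(0.085)} 0.019
top balance 0.69 [253. 129. 360. 296.] [ 0.567 -0.014  0.063]
top balance 0.38 [219. 216. 245. 243.] [0.549 0.141 0.074]
top door_grip 0.83 [259. 132. 336. 205.] [ 0.668 -0.006  0.129]
top door 0.86 [258. 132. 339. 207.] [ 0.667 -0.005  0.129]
top tare_top 0.8 [314. 265. 342. 287.] [ 0.444 -0.066  0.039]
top power 0.62 [269. 274. 279. 284.] [0.435 0.047 0.038]
top units 0.38 [261. 134. 340. 204.] [ 0.668 -0.007  0.129]
top dish_mid 0.92 [338. 127. 363. 152.] [ 0.758 -0.133  0.006]
top dish_mid 0.66 [292. 204. 315. 216.] [ 0.591 -0.011  0
[... 690 characters left out ...]
0.039]
scene power 0.4 [300. 170. 307. 178.] [0.433 0.044 0.039]
scene units 0.66 [181. 225. 205. 256.] [ 0.634 -0.179  0.003]
scene units 0.54 [283. 168. 291. 174.] [0.437 0.004 0.038]
scene dish_mid 0.76 [247. 280. 272. 310.] [ 0.737 -0.017  0.01 ]
scene dish_mid 0.59 [185. 282. 212. 307.] [ 0.749 -0.137  0.008]
scene jar_a_mid 0.69 [319. 178. 342. 204.] [0.48  0.112 0.051]
scene jar_b_mid 0.85 [200. 170. 218. 199.] [ 0.505 -0.169  0.043]
scene jar_c_mid 0.79 [326. 202. 357. 237.] [0.568 0.14  0.069]
scene sieve 0.95 [179. 200. 209. 256.] [ 0.632 -0.181  0.004]
scene brush_grip 0.86 [360. 175. 383. 244.] [0.527 0.206 0.017]
scene spoon_grip 0.78 [164. 177. 188. 229.] [ 0.563 -0.246  0.012]
```

Run:
```python
from h import *
v,u=np.mgrid[0:420,0:560]
for cam in ["top","scene"]:
    z=np.load(cam+".npz");d=z["d"];W=world(cam,d,np.c_[u.ravel(),v.ravel()])
    ok=(d.ravel()>0)&(abs(W[:,0]-.62)<.17)&(abs(W[:,1])<.1)
    m=ok&(W[:,2]>.148)&(W[:,2]<.162); P=W[m]
    print(cam,m.sum(),P.mean(0).round(4),P.min(0).round(3),P.max(0).round(3), cv2.minAreaRect((P[:,:2]*1000).astype(np.float32)))
    print(np.c_[u.ravel(),v.ravel()][m].mean(0))
    c=eyes.get_calibration(cam);print(np.round(c["pose"][:3],2).tolist())
p=np.load("top.npz")["p"][110:310,170:430];cv2.imwrite("pics/topc.png",cv2.resize(p,None,fx=3,fy=3,interpolation=3)[:,:,::-1])
```

```text
top 147 [ 0.6125 -0.0116  0.1544] [ 0.606 -0.04   0.149] [0.619 0.017 0.159] ((612.7349243164062, -11.58488655090332), (10.388928413391113, 58.02903366088867), 4.878544807434082)
[302.01360544 193.39455782]
[[-0.02, 0.99, -0.1, 0.47], [-1.0, -0.02, -0.01, 0.03], [-0.01, 0.1, 0.99, 1.24]]
scene 177 [ 0.6149 -0.013   0.1535] [ 0.606 -0.043  0.148] [0.621 0.016 0.157] ((613.9818115234375, -13.583641052246094), (10.845232963562012, 57.82423782348633), 6.648410320281982)
[265.23728814 207.37288136]
[[-0.13, -0.84, 0.53, 1.01], [0.99, -0.1, 0.08, 0.08], [-0.02, 0.54, 0.84, 0.79]]
```

View pics/topc.png

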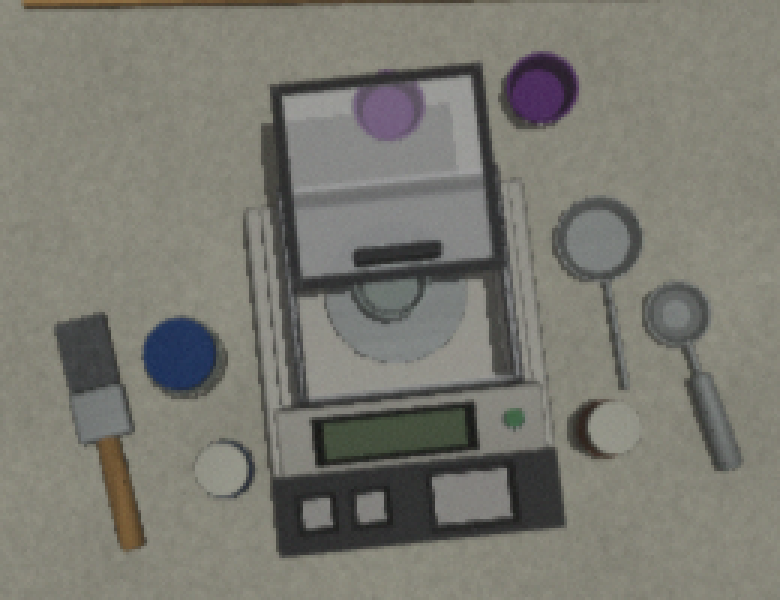

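View pics/scene.png

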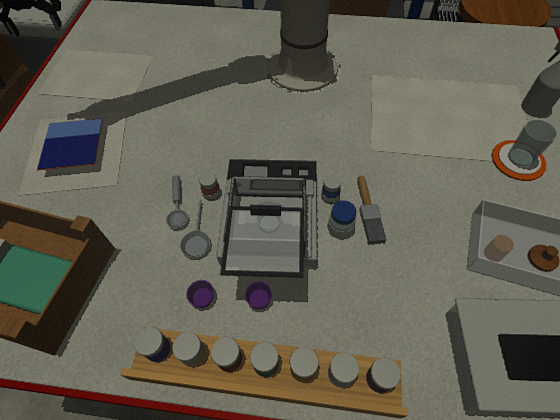

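The crop shows the black grip bar at (397,253), the wide light tare key rightmost at (473,497), and the two small keys at (318,513) and (371,506). The glass dish is on the pan at (390,290), under the door. The two purple look-alike dishes are on the table behind the balance. In the scene view the same items appear, with the bar at (265,208), and nothing tall stands in the arm's path.

Next I close the fingers and move above the panel, behind the bar.

Emit:
drive_tool --pt "147 -98 0 0.08 1" --pt "294 -196 0 0.16 1" --pt "440 -293 0 0.24 1" --pt "587 -390 0 0.31 1" --pt "587 -390 0 0.31 1" --pt "587 -390 0 0.31 1" --pt "587 -390 0 0.31 1" --pt "587 -390 0 0.31 1" --pt "587 -390 0 0.31 1" --pt "587 -390 0 0.31 1" --pt "587 -390 0 0.31 1" --pt "587 -390 0 0.31 1" --pt "587 -390 0 0.31 1" --pt "587 -390 0 0.31 1" --pt "587 -390 0 0.31 1" --pt "587 -390 0 0.31 1" --pt "587 -390 0 0.31 1" --newtons 20

```text
t: 3.52
position: [0.6418, -0.0112, 0.2505]
ee_rot: [0.999, 0.045, 0.0, 0.0]
wrist_force: [0.2, -0.8, 0.1]
grip_width: -0.0003
grip_force: 0.0
```

Run:
```python
from h import *
p,d=eyes.camera("wrist");W=world("wrist",d,np.argwhere(d>-1)[:,::-1])
cv2.imwrite("pics/w1.png",p[:,:,::-1])
ok=(d.ravel()>0)&(abs(W[:,0]-.61)<.1)&(abs(W[:,1])<.1)
m=ok&(W[:,2]>.148)&(W[:,2]<.162);P=W[m]
print(m.sum(),cv2.minAreaRect((P[:,:2]*1000).astype(np.float32)) if m.sum() else 0,P[:,2].mean())
n=ok&(abs(W[:,2]-.13)<.006);print("panel z",np.median(W[n,2]))
```

```text
891 ((613.1257934570312, -12.550378799438477), (9.909313201904297, 59.85637664794922), 5.213479518890381) 0.1539422095976934
panel z 0.1295507998323267
```

View pics/w1.png

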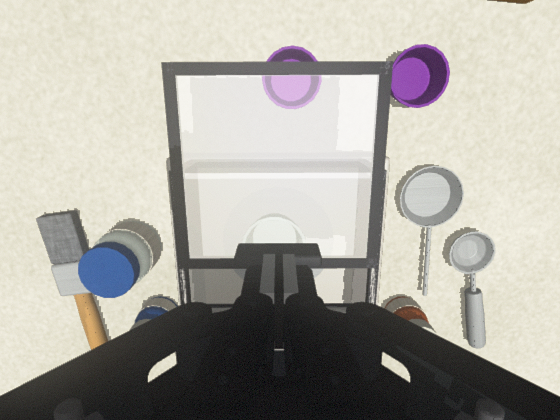

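The wrist picture shows the bar at about (278,252) with the fingers in front of the view. The depth puts the bar at (0.613, -0.0126), which agrees with the top camera.

Lower behind the bar.

Emit:
drive_tool --pt "0 0 40 0 1" --pt "0 0 70 0 1" --pt "0 0 85 0 1" --pt "0 0 92 0 1" --pt "0 0 92 0 1" --pt "0 0 92 0 1" --pt "-20 0 92 0 1" --pt "-30 0 92 0 1" --pt "-40 0 92 0 1" --pt "-50 0 92 0 1" --pt "-60 0 92 0 1" --pt "-60 0 92 0 1"

```text
t: 5.08
position: [0.5808, -0.0162, 0.158]
ee_rot: [0.999, 0.045, -0.001, 0.0]
wrist_force: [0.6, -0.5, -0.2]
grip_width: -0.0001
grip_force: 0.0
```

Emit:
drive_tool --pt "-8 0 0 0 1" --pt "-14 0 0 0 1" --pt "-20 0 0 0 1"

```text
t: 5.45
position: [0.5618, -0.0179, 0.1581]
ee_rot: [0.999, 0.045, -0.0, 0.0]
wrist_force: [1.7, -0.7, -1.5]
grip_width: 0.0004
grip_force: 0.9
```

Emit:
drive_tool --pt "-5 0 0 0 1" --pt "-10 0 0 0 1" --pt "-15 0 0 0 1"

```text
t: 5.82
position: [0.5526, -0.0184, 0.1593]
ee_rot: [0.999, 0.046, 0.006, -0.001]
wrist_force: [23.1, 0.9, -18.6]
grip_width: -0.0
grip_force: 11.5
```

The force rose to 23 N, so the door is at its stop. I hold briefly, then back off and lift.

Emit:
drive_tool --pt "0 0 0 0 1" --pt "0 0 0 0 1" --pt "12 0 0 0 1" --pt "18 0 0 0 1" --pt "18 0 -40 0 1" --pt "18 0 -80 0 1" --pt "18 0 -80 0 1"

```text
t: 6.7
position: [0.567, -0.0168, 0.2415]
ee_rot: [0.999, 0.046, 0.002, 0.0]
wrist_force: [0.0, 0.0, -0.1]
grip_width: -0.0
grip_force: 0.0
```

Run:
```python
from h import *
v,u=np.mgrid[0:420,0:560]
s=sensors.sense();print(s["position"],s["ee_rot"],s["wrist_force"])
for cam in ["scene","top","wrist"]:
    p,d=eyes.camera(cam);W=world(cam,d,np.c_[u.ravel(),v.ravel()])
    ok=(d.ravel()>0)&(abs(W[:,0]-.54)<.06)&(abs(W[:,1]+.015)<.05)
    P=W[ok&(W[:,2]>.148)&(W[:,2]<.160)]
    if len(P): print(cam,len(P),cv2.minAreaRect((P[:,:2]*1000).astype(np.float32)))
    cv2.imwrite(f"pics/{cam}2.png",p[:,:,::-1])
    if cam=="scene": cv2.imwrite("pics/scene2c.png",cv2.resize(p[140:320,150:390],None,fx=3,fy=3)[:,:,::-1])
    for r in nets.regions_of("tare_top",cam)[:2]:
        m=r["pixels"].ravel()
        print(cam,round(r["confidence"],2),r["box"],np.median(W[m],0).round(4),((W[m].max(0)+W[m].min(0))/2).round(4))
```

```text
[ 0.56696149 -0.01675984  0.24147573] [9.98959273e-01 4.55414327e-02 2.49658714e-03 3.41590736e-04] [ 0.03333764  0.03470168 -0.08367016]
scene 160 ((538.3650512695312, -21.36273956298828), (12.170195579528809, 57.04203414916992), 5.587906360626221)
scene 0.51 [244.3, 162.8, 263.5, 177.3] [ 0.4412 -0.0792  0.0388] [ 0.5021 -0.0609  0.1293]
scene 0.45 [329.6, 200.5, 355.7, 238.3] [0.5682 0.1403 0.0672] [0.7712 0.1279 0.3981]
top 16 ((534.1488647460938, 7.229265213012695), (8.386554718017578, 6.05242395401001), 2.0105838775634766)
wrist 791 ((537.5112915039062, -19.934410095214844), (10.592864036560059, 59.762699127197266), 4.902828693389893)
wrist 0.61 [321.5, 288.0, 346.6, 315.0] [ 0.4518 -0.0845  0.0395] [ 0.536  -0.0539  0.1991]
```

View pics/scene2c.png

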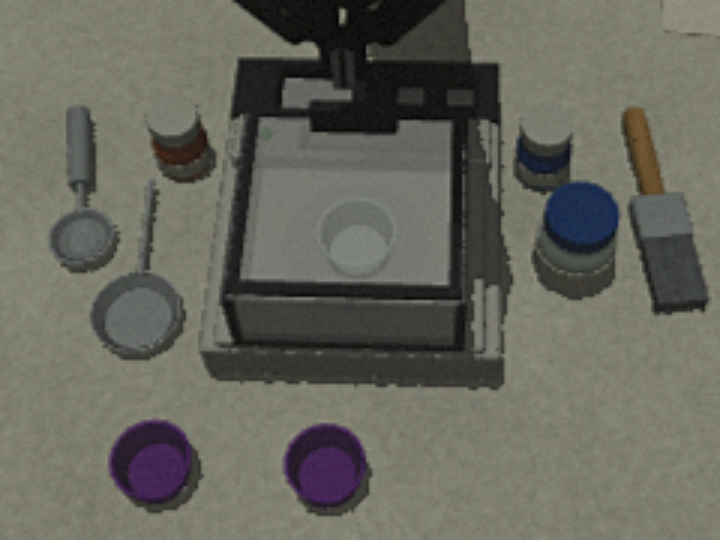

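The enlarged crop shows the door closed flush over the shield, with the bar at (352,115) at the front. The glass dish is on the pan at (357,237), and the tare key is the wide one at (315,93) on the -y side. The jars and tools are in their places.

Move above the tare key.

Emit:
drive_tool --pt "-60 20 0 0 1" --pt "-110 34 0 0 1" --pt "-127 39 0 0 1" --pt "-127 39 0 0 1" --pt "-127 39 0 0 1" --pt "-127 39 0 0 1"

```text
t: 7.75
position: [0.4433, -0.0669, 0.2383]
ee_rot: [0.999, 0.046, 0.0, -0.0]
wrist_force: [0.3, -1.3, 0.1]
grip_width: 0.0003
grip_force: 0.0
```

Run:
```python
from h import *
s=sensors.sense();print(s["position"],s["ee_rot"],s["wrist_force"])
v,u=np.mgrid[0:420,0:560]
z=np.load("top.npz");p,d=z["p"],z["d"];W=world("top",d,np.c_[u.ravel(),v.ravel()])
m=(p.min(2)>120).ravel()&(abs(W[:,2]-.039)<.006)&(abs(W[:,0]-.445)<.04)&(abs(W[:,1]+.067)<.05)
print(m.sum(),cv2.minAreaRect((W[m][:,:2]*1000).astype(np.float32)),W[m].mean(0))
```

```text
[ 0.44333207 -0.06694016  0.23828369] [ 9.98940120e-01  4.60255868e-02  2.58162578e-04 -4.63989462e-04] [ 0.27769494 -1.31294143  0.08653244]
341 ((443.56536865234375, -67.45042419433594), (32.316036224365234, 54.175750732421875), 4.7852864265441895) [ 0.44374181 -0.06784428  0.03890721]
```

Emit:
drive_tool --pt "0 0 50 0 1" --pt "0 0 100 0 1" --pt "0 0 140 0 1" --pt "0 0 160 0 1" --pt "0 0 172 0 1" --pt "0 0 174 0 1" --pt "0 0 174 0 1"

```text
t: 8.62
position: [0.4431, -0.0676, 0.0649]
ee_rot: [0.999, 0.046, 0.001, 0.0]
wrist_force: [0.4, -0.1, -0.9]
grip_width: -0.0
grip_force: 0.0
```

Emit:
drive_tool --pt "0 0 4 0 1" --pt "0 0 7 0 1" --pt "0 0 10 0 1" --pt "0 0 12 0 1" --pt "0 0 12 0 1"

```text
t: 9.25
position: [0.4428, -0.0679, 0.053]
ee_rot: [0.999, 0.045, 0.0, 0.0]
wrist_force: [-1.3, -0.2, 11.0]
grip_width: 0.0
grip_force: 5.2
```

Emit:
drive_tool --pt "0 0 1 0 1" --pt "0 0 1 0 1" --pt "0 0 1 0 1" --pt "0 0 1 0 1" --pt "0 0 1 0 1" --pt "0 0 1 0 1" --pt "0 0 1 0 1" --pt "0 0 1 0 1" --pt "0 0 1 0 1" --pt "0 0 1 0 1"

```text
t: 10.5
position: [0.4429, -0.068, 0.0528]
ee_rot: [0.999, 0.045, 0.0, 0.001]
wrist_force: [-5.2, -0.7, 21.7]
grip_width: -0.0002
grip_force: 11.1
```

Emit:
drive_tool --pt "0 0 -10 0 1" --pt "0 0 -50 0 1" --pt "0 0 -110 0 1" --pt "0 0 -170 0 1" --pt "0 0 -200 0 1" --pt "0 0 -200 0 1" --pt "0 0 -200 0 1"

```text
t: 11.38
position: [0.4414, -0.0678, 0.2503]
ee_rot: [0.999, 0.045, -0.001, -0.0]
wrist_force: [-0.3, -0.3, -0.1]
grip_width: 0.0001
grip_force: 0.0
```

Run:
```python
from h import *
s=sensors.sense();print(s["position"],s["wrist_force"])
p,d=eyes.camera("scene");v,u=np.mgrid[0:420,0:560];W=world("scene",d,np.c_[u.ravel(),v.ravel()])
ok=(d.ravel()>0)&(abs(W[:,0]-.54)<.06)&(abs(W[:,1]+.015)<.05);P=W[ok&(W[:,2]>.148)&(W[:,2]<.160)]
print(cv2.minAreaRect((P[:,:2]*1000).astype(np.float32)))
for r in nets.regions_of("tare_top","scene")[:1]: print(r["confidence"],np.median(W[r["pixels"].ravel()],0))
cv2.imwrite("pics/s3.png",cv2.resize(p[140:320,150:390],None,fx=3,fy=3)[:,:,::-1])
```

```text
[ 0.44139889 -0.06775672  0.25033559] [-0.29318589 -0.26649802 -0.09158493]
((539.6564331054688, -21.24454689025879), (11.50467586517334, 57.31682586669922), 1.9855916500091553)
0.63 [ 0.43974506 -0.07028934  0.03867145]
```

View pics/s3.png

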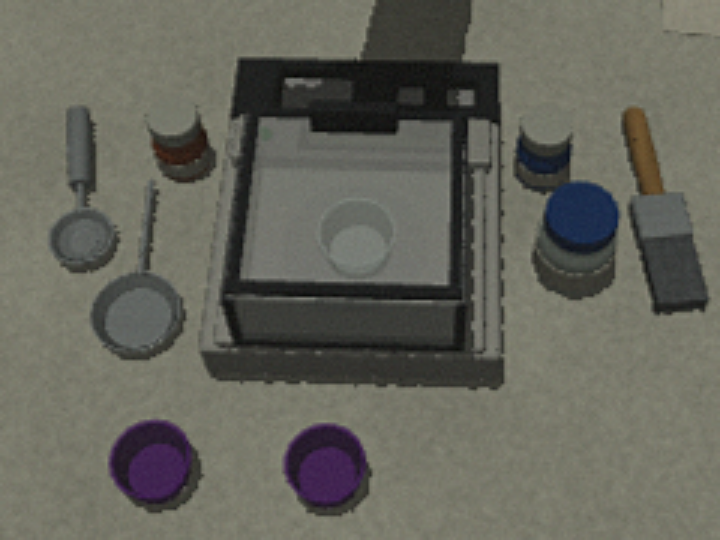

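The crop shows the door still shut, with the bar at (352,117). The tare key is up again at about 0.039 m (crop 315,92), the dish is on the pan at (357,237), and nothing beside the balance has moved. The arm is clear.

```bash
python3 -c "
from cell import env
print(env.finish_job())"
```

```text
the job is handed in; nothing more can be done
None
```

I pushed the door to its stop, held the tare key fully down for over a second and let it spring back, then handed the job in at about 11.5 s; the last picture showed the door shut and the dish, jars and tools in place, but hand-in gave no verdict.

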